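Put the ink bottles away in the divided crate

TASK

Take the two capped ink bottles out of the sloped stand and stand each one upright, cap up, on the floor of an empty cell of the divided crate, one bottle to a cell, setting them down gently rather than dropping them in. Leave the plain canister in the stand, and do not disturb what is already in the crate or the mug and stapler on the cart.

Things in the scene. Friction and masses are not known exactly. Their poses are not given: they have to be found in the camera images.
- ink_a: grey plastic ink bottle, closed, one of two alike: round body 44 mm across up to 70 mm, shoulder narrowing to a 26 mm neck, round white cap 30 mm across from 88 to 120 mm (its top). About 0.12 kg. Origin at the centre of its underside, +z towards the cap. Starts leaning 30 deg from vertical in a slot of the stand (which one varies), cap away from the robot
- ink_b: grey plastic ink bottle, closed, one of two alike: round body 44 mm across up to 70 mm, shoulder narrowing to a 26 mm neck, round white cap 30 mm across from 88 to 120 mm (its top). About 0.12 kg. Origin at the centre of its underside, +z towards the cap. Starts leaning 30 deg from vertical in a slot of the stand (which one varies), cap away from the robot
- crate: low plywood crate, fixed, 148 (x) by 218 (y) by 60 mm high, open on top; 8 mm floor, walls and dividers make 2 (along x) by 3 (along y) square cells, 62 mm wide inside, 70 mm between centres. Origin at the centre of its underside. Three cells, varying, hold other things; three are empty
- pad0: cork liner, 56 by 56 by 2 mm, fixed on the floor of one of the three cells that are empty at the start, so this marks an empty cell. Origin at the centre of its underside, on the crate's floor; sides parallel to the crate's x and y
- pad1: cork liner, 56 by 56 by 2 mm, fixed on the floor of one of the three cells that are empty at the start, so this marks an empty cell. Origin at the centre of its underside, on the crate's floor; sides parallel to the crate's x and y
- pad2: cork liner, 56 by 56 by 2 mm, fixed on the floor of one of the three cells that are empty at the start, so this marks an empty cell. Origin at the centre of its underside, on the crate's floor; sides parallel to the crate's x and y
- stand: sloped metal stand, fixed, 125 by 236 mm, 78 mm high; three slots 80 mm apart along its y, leaning 30 deg towards its +x (away from the robot). The backrest reaches 56 mm along a bottle, blocks between slots 30 mm, lip at the foot 11 mm. Origin: on the cart top, 30 mm below where a thing's underside centre rests in the middle slot
- canister: plain straight-sided steel canister without neck or cap, 44 mm across, 80 mm high, leaning in the third slot of the stand; it stays there. Origin at the centre of its underside, +z towards its lid
- pin_tin: round push-pin tin, 49 mm across, 36 mm high, standing in a cell of the crate. Origin at the centre of its underside
- clip_jar: squat white lidded jar, 44 mm across, 58 mm high, standing in a cell of the crate. Origin at the centre of its underside
- stamp: hand stamp, 36 mm square foot and round wooden grip, 62 mm high, standing in a cell of the crate. Origin at the centre of its underside
- mug: pale ceramic mug, 80 mm across, 92 mm high, standing on the cart. Origin at the centre of its underside
- stapler: silver stapler, 135 by 36 mm, 55 mm high, lying on the cart beyond the stand. Origin at the centre of its underside

How it is judged (in metres and radians):
On the way:
1. one of the ink bottles stands upright and released in an empty cell (((((horizontal distance between ink_a and pad0 below 0.015 m and z of ink_a in the frame of pad0 below 0.007 m) or (horizontal distance between ink_a and pad1 below 0.015 m and z of ink_a in the frame of pad1 below 0.007 m) or (horizontal distance between ink_a and pad2 below 0.015 m and z of ink_a in the frame of pad2 below 0.007 m)) and z of ink_a in the frame of crate above 0.004 m and angle between ink_a's own z axis and vertical below 0.1 rad and linear speed of ink_a below 0.03 m/s and contact force between ink_a and the fingers below 0.1 N) or (((horizontal distance between ink_b and pad0 below 0.015 m and z of ink_b in the frame of pad0 below 0.007 m) or (horizontal distance between ink_b and pad1 below 0.015 m and z of ink_b in the frame of pad1 below 0.007 m) or (horizontal distance between ink_b and pad2 below 0.015 m and z of ink_b in the frame of pad2 below 0.007 m)) and z of ink_b in the frame of crate above 0.004 m and angle between ink_b's own z axis and vertical below 0.1 rad and linear speed of ink_b below 0.03 m/s and contact force between ink_b and the fingers below 0.1 N))), for 0.2 s.
At the end, for the whole second after the job is handed in: Both bottles stand released, at rest and upright (0.1 rad), each in its own formerly empty cell, within 15 mm of its middle and no more than 5 mm above its liner; canister, pin tin, jar, stamp, mug and stapler are within 25 mm of where they began (((horizontal distance between ink_a and pad0 below 0.015 m and z of ink_a in the frame of pad0 below 0.007 m) or (horizontal distance between ink_a and pad1 below 0.015 m and z of ink_a in the frame of pad1 below 0.007 m) or (horizontal distance between ink_a and pad2 below 0.015 m and z of ink_a in the frame of pad2 below 0.007 m)) and z of each of ink_a, ink_b in the frame of crate above 0.004 m and angle between each of ink_a, ink_b's own z axis and vertical below 0.1 rad and linear speed of each of ink_a, ink_b below 0.03 m/s and contact force between each of ink_a, ink_b and the fingers below 0.1 N and ((horizontal distance between ink_b and pad0 below 0.015 m and z of ink_b in the frame of pad0 below 0.007 m) or (horizontal distance between ink_b and pad1 below 0.015 m and z of ink_b in the frame of pad1 below 0.007 m) or (horizontal distance between ink_b and pad2 below 0.015 m and z of ink_b in the frame of pad2 below 0.007 m)) and distance of each of pin_tin, clip_jar, stamp, canister, mug, stapler from where it was at the start of the episode below 0.025 m); the robot touches nothing.
It fails at once if a bottle is dropped into the crate (it moves faster than 0.5 m/s within about 20 mm of the cell's floor) ((x of ink_a in the frame of crate between -0.07 and 0.07 m and y of ink_a in the frame of crate between -0.105 and 0.105 m and z of ink_a in the frame of crate below 0.03 m and linear speed of ink_a above 0.5 m/s) or (x of ink_b in the frame of crate between -0.07 and 0.07 m and y of ink_b in the frame of crate between -0.105 and 0.105 m and z of ink_b in the frame of crate below 0.03 m and linear speed of ink_b above 0.5 m/s)).
It fails at once if the canister, or a thing that was already in the crate, or the mug or stapler, is moved more than 25 mm (distance of any of pin_tin, clip_jar, stamp, canister, mug, stapler from where it was at the start of the episode above 0.025 m).
It also fails if it takes over 61 s, if anything falls off the work surface, if the arm or the gripper's body presses on something with over 40 N, if the wrist force passes 120 N, or if a joint passes its speed limit or range.

ROBOT

A 6-joint arm with a two-finger parallel gripper is mounted at the origin on the work surface. World frame = base frame: x ahead of the robot, y to its left, z up, the work surface at z = 0. Lengths are in m, angles in degrees, forces in N, time in s.
With the tool pointing down it reaches from about 0.4 to 0.825 m from the base axis. Payload 7 kg.
Tool frame: the origin (TCP) lies midway between the tips of the shut fingers; the grasp point (between the pads) lies 19 mm behind it; z points along the fingers, x is the direction in which the jaws open and shut, and the axes are right-handed (so a half turn about z gives the same grasp; the last joint's range is limited). The gripper opens to 85 mm and grips with 20 to 120 N. Pads are 22 mm wide; open, the fingers measure 114 mm over their backs; the gripper's body (76 mm by 85 mm) begins 54 mm behind the grasp point. The pads swing forward as they close: fully open they stand 13 mm farther back than shut.
Start: joints at [87.668, 20.546, 0.682, 0, -70.136, -16.507], TCP at [0.218, 0.639, 0.231] pointing down, gripper open.
Joint ranges: [-176.03, 176.03], [-82.01, 121.73], [-58.28, 71.71], [-173.87, 95.51], [-174.79, -0.11], [-173.66, 173.66]. Speed limits (degrees/s): [136.94, 136.94, 172.46, 180, 180, 180].

INTERFACE

Orientations are given as a 3x3 rotation matrix whose columns are the frame's x, y, z axes.
In Python, from bench import bot, optics, job gives the robot as it stands. The module is installed in compiled form; this text tells all that it offers.
- The arm moves only by the shell command python3 -m creep 'ROWS' [FORCE]. ROWS is JSON, one flat list of numbers, 7 for each row, row after row: the shift along the world's x, y, z in cm, then the turn, a rotation vector about the world's x, y, z in degrees, then the finger opening in cm, from 0 to 8.54. A call has 1 to 8 rows; each row is the pose to reach, as a shift and turn from the pose commanded when the call began; what a row does not reach only later rows make up. A row lasts 1/10 s, in which the tool goes at most 50 mm and 8.59 degrees, less where a joint would pass 70% of its speed; a pose out of reach is approached as far as the arm can. A call with a gripper value outside its range is refused whole. The fingers move at their own pace and stop on an object; FORCE is the grip in N (left out, the last holds). Time passes only in rows, so rows that repeat a pose let the fingers close. It gives the time, the measured TCP pose, the force and the opening at its end, in the units of the state.
- bot.read_state(): the state, without advancing time (a new reading comes with each control period).
- optics.grab_frame(name): name is "side" or "top" or "wrist"; returns a dict with "frame" (384x512x3 uint8, red, green, blue), "depth" (384x512 float32, m along the optical axis (not along the pixel's ray), 0 where there is no reading), "fx", "fy", "cx", "cy" (pixels), "cam_to_world" (4x4, takes a point from camera to world coordinates); the wrist camera has in their place "mount" (4x4, takes a point from camera to tool coordinates, whose origin is the TCP and whose axes are the tool frame's). Camera axes: x right, y down, z forward; pixel columns grow to the right and rows downward; lengths in m; the calibration is good to about 2 mm. A picture is of the moment at which its call begins: read the wrist's pose just before it.
- job.close_job(): hands the job in, once; it reports no verdict.
The state is a dict: "t": time; "joints": joint angles; "qvel": joint speeds; "joint_efforts": joint torques, N m; "tool_pos": TCP position; "ee_rot": TCP orientation; "ft_force": force on the tool from outside, world axes, zero at the start; "wrist_torque": the same for the moment, N m; "width": finger opening in m.
Only numpy, scipy, OpenCV 4.12 (cv2) and the standard library are available. Lean on these libraries where they do the work, as an engineer would, in place of code of your own. Each camera call takes 0.05 s, during which the arm holds its last target. There are 200 camera calls.

## Working session

There is one attempt and no reset: what is moved stays moved. The work goes in short steps, Python scripts to look and compute and a shell command to move; the robot and the scene stay as the last step left them, time stands still between calls to the robot, and variables do not carry over. Pictures are saved under pics/ and viewed, about 8 in all and at most 12, crops included, and the job is handed in when it is done.

```bash
mkdir -p pics; cat > h.py <<'E'
import numpy as np, cv2
from bench import bot, optics, job
def grab(n):
    s=bot.read_state(); f=optics.grab_frame(n)
    if 'cam_to_world' in f: T=np.array(f['cam_to_world'])
    else:
        W=np.eye(4); W[:3,:3]=s['ee_rot']; W[:3,3]=s['tool_pos']; T=W@np.array(f['mount'])
    d=f['depth']; v,u=np.indices(d.shape)
    P=np.stack([(u-f['cx'])/f['fx']*d,(v-f['cy'])/f['fy']*d,d],-1)@T[:3,:3].T+T[:3,3]
    P[d==0]=np.nan
    return f['frame'],P,T
def save(n,im,k=1.5): cv2.imwrite('pics/'+n+'.png',cv2.resize(im[:,:,::-1],None,fx=k,fy=k))
E
python3 - <<'E'
from h import *
s=bot.read_state();print(s)
ims=[]
for n in('top','side'):
    im,P,T=grab(n);np.savez(n+'.npz',im=im,P=P,T=T);save(n+'0',im);print(n,T.round(3))
E
```

```text
{'t': 0.0, 'joints': array([ 8.76662886e+01,  2.05933610e+01,  6.33945970e-01, -1.97168721e-02,
       -7.01369680e+01, -1.65073422e+01]), 'qvel': array([ 0.07569912,  0.06719858, -0.02533788,  0.06554791,  0.01528661,
       -0.01956351]), 'joint_efforts': array([ 1.01646630e-03, -5.83318985e+01,  2.93417090e+01,  6.93660781e+00,
       -5.80180407e-03,  2.08400542e-05]), 'tool_pos': array([0.21785385, 0.63836441, 0.23034453]), 'ee_rot': array([[-3.23054487e-01, -9.46380286e-01, -3.91880999e-04],
       [-9.46378831e-01,  3.23054681e-01, -1.66760730e-03],
       [ 1.70478966e-03, -1.67860139e-04, -9.99998533e-01]]), 'ft_force': array([ 0.42346438, -0.15806528,  0.24318419]), 'wrist_torque': array([ 0.00129239,  0.05997852, -0.00434275]), 'width': 0.08566556391008964}
top [[-0.008 -0.981  0.194  0.408]
 [-1.     0.013  0.026 -0.012]
 [-0.028 -0.194 -0.981  1.002]
 [ 0.     0.     0.     1.   ]]
side [[ 0.962 -0.177  0.208  0.406]
 [-0.273 -0.623  0.733 -0.745]
 [-0.    -0.762 -0.648  0.711]
 [ 0.     0.     0.     1.   ]]
```

View pics/top0.png

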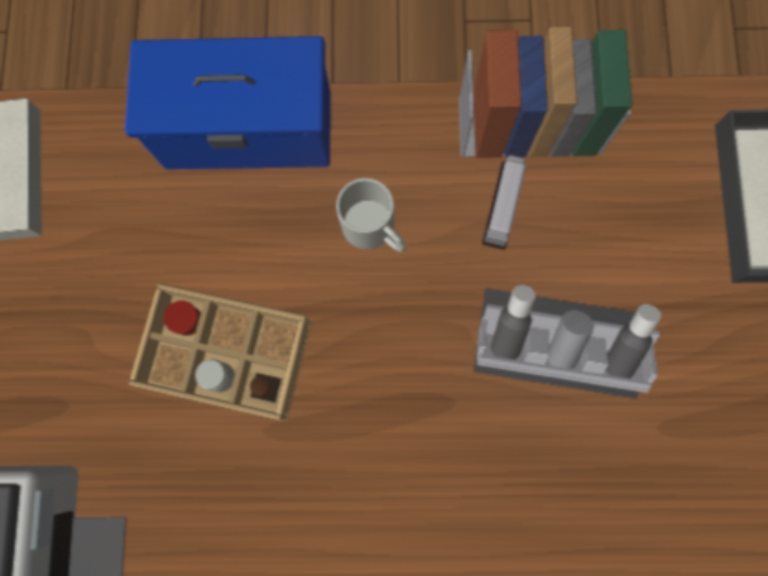

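View pics/side0.png

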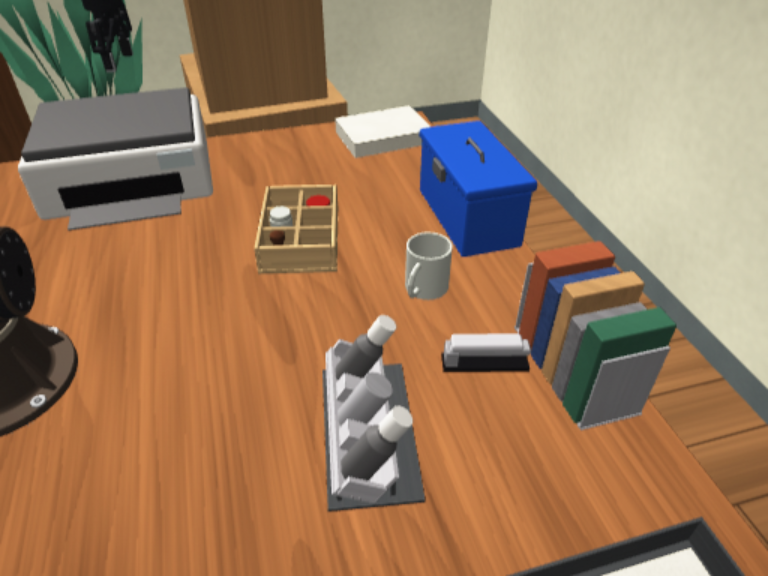

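The top view shows the bottles in the outer slots, with caps at about (523,300) and (645,320). The canister is in the middle. The empty cork cells are at about (230,328), (278,338) and (170,365). The side view agrees.

```bash
cat > fit.py <<'E'
from h import *
from scipy.optimize import least_squares
prof=(np.array([[-22,0],[22,0],[22,70],[13,82],[13,88],[15,88],[15,120],[-15,120],[-15,88],[-13,88],[-13,82],[-22,70]],np.float32)).reshape(-1,1,2)
def fitb(Q,base,a,smin=.06,free=True):
    base=np.array(base);a=a/np.linalg.norm(a)
    for it in range(4):
        d=Q-base;s=d@a;r=np.linalg.norm(d-s[:,None]*a,axis=1)
        q=Q[(s>smin)&(s<.135)&(r<.03)]
        def un(p):
            b=base+p[:3]/1000; aa=a+np.array([p[3],p[4],0])/100*free; return b,aa/np.linalg.norm(aa)
        def res(p):
            b,aa=un(p);d=q-b;s=d@aa;r=np.linalg.norm(d-s[:,None]*aa,axis=1)
            return [cv2.pointPolygonTest(prof,(float(x*1e3),float(y*1e3)),True) for x,y in zip(r,s)]+list(np.array(p[3:])*.3)
        o=least_squares(res,np.zeros(5),loss='soft_l1',diff_step=1e-3,x_scale=1.)
        base,a=un(o.x)
    return base,a,len(q),np.median(np.abs(res(o.x*0)))
E
python3 - <<'E'
from fit import *
A=np.load('top.npz');B=np.load('side.npz')
P=A['P'];im=A['im'].astype(int)
Q=np.r_[P.reshape(-1,3),B['P'].reshape(-1,3)];Q=Q[~np.isnan(Q[:,0])]
print('table z',np.median(P[300:330,150:300,2]))
c=[P[r-2:r+3,k-2:k+3].reshape(-1,3).mean(0) for k,r in((349,197),(431,212))]
print('caps',c)
dy=c[0]-c[1];print('dist',np.linalg.norm(dy));dy[2]=0;dy/=np.linalg.norm(dy);sx=np.array([dy[1],-dy[0],0])
a=sx*.5+np.array([0,0,np.sqrt(.75)])
for cc in c:
    for fr in(True,False):
        b,aa,n,e=fitb(Q,cc-.115*a+np.array([0,0,-.008]),a,free=fr)
        print(fr,'base',b.round(4),'axis',aa.round(3),'tilt',np.degrees(np.arccos(aa[2])).round(1),'yaw',np.degrees(np.arctan2(aa[1],aa[0])).round(1),n,e,'grasp',(b+.104*aa).round(4))
print('yaw from line',np.degrees(np.arctan2(sx[1],sx[0])))
# crate: rim points
R=P[180:290,80:215].reshape(-1,3);k=(R[:,2]>.054)&(R[:,2]<.064)&~np.isnan(R[:,0])
r=cv2.minAreaRect((R[k,:2]*1000).astype(np.float32));print('crate',r,k.sum())
for u,v in((230,328),(278,338),(170,365)):
    w=P[int(v/1.5)-3:int(v/1.5)+4,int(u/1.5)-3:int(u/1.5)+4].reshape(-1,3);print('cell',np.nanmedian(w,0).round(4))
E
```

```text
table z nan
caps [array([ 0.57362781, -0.17219239,  0.13731262]), array([ 0.5422082 , -0.32498458,  0.13939044])]
dist 0.1560030812837107
True base [ 0.519  -0.1615  0.0311] axis [ 0.491 -0.089  0.867] tilt 29.9 yaw -10.3 1068 0.6349868774414062 grasp [ 0.5701 -0.1708  0.1212]
False base [ 0.5191 -0.1606  0.0312] axis [ 0.49  -0.101  0.866] tilt 30.0 yaw -11.6 1069 0.6497039794921875 grasp [ 0.5701 -0.1711  0.1213]
True base [ 0.4915 -0.3197  0.0311] axis [ 0.492 -0.085  0.866] tilt 30.0 yaw -9.8 1289 0.6143379211425781 grasp [ 0.5427 -0.3285  0.1212]
False base [ 0.4917 -0.3183  0.0311] axis [ 0.49  -0.101  0.866] tilt 30.0 yaw -11.6 1290 0.657305908203125 grasp [ 0.5426 -0.3288  0.1212]
yaw from line -11.620105213175353
crate ((517.8507080078125, 241.9283447265625), (218.47396850585938, 148.23106384277344), 76.73934936523438) 1714
cell [0.5564 0.2372 0.0112]
cell [0.54   0.1663 0.0109]
cell [0.502  0.3234 0.0115]
```

```bash
cat > go.py <<'E'
import sys
from h import *
from scipy.spatial.transform import Rotation as Ro
B={'a':(.519,-.1613),'b':(.4915,-.3193)}
yaw=np.radians(-9.9); sx=np.array([np.cos(yaw),np.sin(yaw),0]); sy=np.array([-sx[1],sx[0],0])
a=.5*sx+np.array([0,0,.75**.5])
def frame(z,x):
    x=x-z*(x@z);x/=np.linalg.norm(x);return np.c_[x,np.cross(z,x),z]
Rg=frame(-a,-sy)
def to(p,R):
    s=bot.read_state();dp=(np.array(p)-s['tool_pos'])*100
    print('t %.2f w %.4f F %s J %s'%(s['t'],s['width'],s['ft_force'].round(1),s['joints'].round(0)))
    print('tcp',s['tool_pos'].round(4),'shift cm',dp.round(2),'rot',Ro.from_matrix(R@s['ee_rot'].T).as_rotvec(degrees=True).round(2))
def grasp(n,s): to(np.array([*B[n],.0308])+s*a,Rg)
E
python3 -c "
from go import *
grasp('a',.19);grasp('a',.082)"
```

```text
t 0.10 w 0.0855 F [ 0.  -0.8 -0.1] J [ 88.  21.   1.  -0. -70. -17.]
tcp [0.2178 0.6384 0.2305] shift cm [ 39.47 -81.61  -3.51] rot [ 7.54 29.08  8.72]
t 0.10 w 0.0855 F [ 0.  -0.8 -0.1] J [ 88.  21.   1.  -0. -70. -17.]
tcp [0.2178 0.6384 0.2305] shift cm [ 34.15 -80.68 -12.87] rot [ 7.54 29.08  8.72]
```

```bash
python3 -m creep '[26,-40,3,0,0,0,5.5, 26,-40,3,0,0,0,5.5, 26,-40,3,0,0,0,5.5, 26,-40,3,0,0,0,5.5, 26,-40,3,0,0,0,5.5, 26,-40,3,0,0,0,5.5, 26,-40,3,0,0,0,5.5, 26,-40,3,0,0,0,5.5]' 30; python3 -c "
from go import *
grasp('a',.19)"
```

```text
t: 0.9
tool_pos: [0.436, 0.3022, 0.2565]
ee_rot: [[-0.323, -0.947, -0.0], [-0.947, 0.323, 0.0], [-0.0, 0.0, -1.0]]
ft_force: [1.2, 0.7, 0.2]
width: 0.055
t 0.90 w 0.0550 F [1.2 0.7 0.2] J [ 56.   6. -15.  -0. -69.  15.]
tcp [0.436  0.3022 0.2565] shift cm [ 17.66 -47.98  -6.12] rot [ 7.44 29.08  8.71]
```

```bash
python3 -m creep '[12,-36,-3,7.4,29,8.7,5.5, 12,-36,-3,7.4,29,8.7,5.5, 12,-36,-3,7.4,29,8.7,5.5, 12,-36,-3,7.4,29,8.7,5.5, 12,-36,-3,7.4,29,8.7,5.5, 12,-36,-3,7.4,29,8.7,5.5, 12,-36,-3,7.4,29,8.7,5.5, 12,-36,-3,7.4,29,8.7,5.5]'; python3 -c "
from go import *
grasp('a',.19)"
```

```text
t: 1.7
tool_pos: [0.5558, -0.0588, 0.2253]
ee_rot: [[-0.174, -0.853, -0.493], [-0.985, 0.151, 0.086], [0.001, 0.5, -0.866]]
ft_force: [-0.3, 0.3, -0.2]
width: 0.0549
t 1.70 w 0.0549 F [-0.3  0.3 -0.2] J [   8.   29.   10.   -9. -100.   73.]
tcp [ 0.5558 -0.0588  0.2253] shift cm [  5.68 -11.88  -3.  ] rot [ 0.07 -0.01  0.11]
```

```bash
python3 -m creep '[3,-6,-1,0,0,0,5.5, 5.7,-11.9,-2,0,0,0,5.5, 5.7,-11.9,-3,0,0,0,5.5, 5.7,-11.9,-3,0,0,0,5.5, 5.7,-11.9,-3,0,0,0,5.5, 5.7,-11.9,-3,0,0,0,5.5]'; python3 -c "
from go import *
grasp('a',.19);grasp('a',.082)
im,P,T=grab('wrist');save('w1',im,1)"
```

```text
t: 2.3
tool_pos: [0.6125, -0.1743, 0.1966]
ee_rot: [[-0.172, -0.854, -0.491], [-0.985, 0.149, 0.085], [0.001, 0.498, -0.867]]
ft_force: [0.0, -0.6, -0.4]
width: 0.0545
t 2.30 w 0.0545 F [ 0.  -0.6 -0.4] J [  -1.   37.   19.   -4. -101.   81.]
tcp [ 0.6125 -0.1743  0.1966] shift cm [ 0.01 -0.33 -0.13] rot [ 0.05  0.1  -0.  ]
t 2.30 w 0.0545 F [ 0.  -0.6 -0.4] J [  -1.   37.   19.   -4. -101.   81.]
tcp [ 0.6125 -0.1743  0.1966] shift cm [-5.31  0.6  -9.48] rot [ 0.05  0.1  -0.  ]
```

View pics/w1.png

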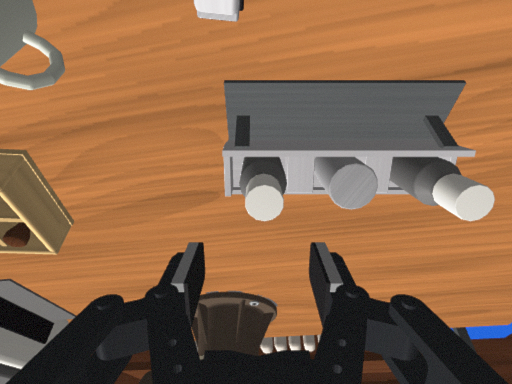

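The wrist view shows cap a at (264,197), laterally midway between the fingers (about x=258). I'm going down along the bottle axis.

```bash
python3 -m creep '[-0.7,-0.1,-1.3,0,0,0,5.5, -1.5,0.0,-2.7,0,0,0,5.5, -2.3,0.2,-4.0,0,0,0,5.5, -3.0,0.3,-5.4,0,0,0,5.5, -3.8,0.4,-6.8,0,0,0,5.5, -4.6,0.5,-8.2,0,0,0,5.5, -5.3,0.55,-9.4,0,0,0,5.5, -5.3,0.55,-9.4,0,0,0,5.5]'; python3 -c "
from go import *
grasp('a',.082)"
```

```text
t: 3.15
tool_pos: [0.5582, -0.1684, 0.1019]
ee_rot: [[-0.171, -0.853, -0.493], [-0.985, 0.149, 0.085], [0.0, 0.5, -0.866]]
ft_force: [-0.2, 0.2, -0.3]
width: 0.0552
t 3.15 w 0.0552 F [-0.2  0.2 -0.3] J [ -1.  37.   5.  -5. -88.  82.]
tcp [ 0.5582 -0.1684  0.1019] shift cm [ 0.11  0.   -0.01] rot [ 0.02 -0.01 -0.03]
```

```bash
python3 -m creep '[0.1,0,0,0,0,0,5.5, 0.1,0,0,0,0,0,2.5, 0.1,0,0,0,0,0,2.5, 0.1,0,0,0,0,0,2.5, 0.1,0,0,0,0,0,2.5, 0.1,0,0,0,0,0,2.5, 0.1,0,0,0,0,0,2.5, 0.1,0,0,0,0,0,2.5]' 40; python3 -c "
from go import *
grasp('a',.082)"
```

```text
t: 3.95
tool_pos: [0.5613, -0.1698, 0.1031]
ee_rot: [[-0.172, -0.855, -0.49], [-0.985, 0.15, 0.085], [0.001, 0.497, -0.868]]
ft_force: [2.9, -1.0, 5.7]
width: 0.0293
t 3.95 w 0.0293 F [ 2.9 -1.   5.7] J [ -1.  37.   5.  -4. -88.  82.]
tcp [ 0.5613 -0.1698  0.1031] shift cm [-0.19  0.14 -0.13] rot [0.09 0.19 0.01]
```

```bash
python3 -m creep '[0.5,-0.1,0.9,0,0,0,2.5, 1.2,-0.2,2.2,0,0,0,2.5, 2.2,-0.4,3.9,0,0,0,2.5, 3.4,-0.6,6,0,0,0,2.5, 4.4,-0.8,8,0,0,0,2.5, 4.4,-0.8,11,0,0,0,2.5, 4.4,-0.8,13,0,0,0,2.5, 4.4,-0.8,13,0,0,0,2.5]'; python3 - <<'E'
from fit import *
from go import *
s=bot.read_state();print(s['width'],s['ft_force'],s['tool_pos'])
pts=[grab(n) for n in('top','side')]
Q=np.r_[tuple(p[1].reshape(-1,3) for p in pts)];Q=Q[~np.isnan(Q[:,0])]
b,aa,n,e=fitb(Q,s['tool_pos']-.082*a,a.copy(),smin=-.01)
print(b,aa,n,e,'axis vs -z',np.degrees(np.arccos(-aa@s['ee_rot'][:,2])),'tool coords',s['ee_rot'].T@(b-s['tool_pos']))
save('s2',pts[1][0][100:384,150:400],2)
E
```

```text
t: 4.75
tool_pos: [0.6058, -0.1777, 0.2354]
ee_rot: [[-0.172, -0.856, -0.487], [-0.985, 0.15, 0.085], [0.0, 0.494, -0.869]]
ft_force: [-1.2, -0.2, -2.1]
width: 0.0292
0.029229766294335158 [-1.15628425 -0.20865339 -2.10233921] [ 0.60578373 -0.17772998  0.23544654]
[ 0.56435784 -0.16874164  0.16323066] [ 0.48240617 -0.09425236  0.87086209] 2949 0.9553871154785156 axis vs -z 0.6086569178305095 tool coords [-0.00174988  0.0011288   0.08371196]
```

View pics/s2.png

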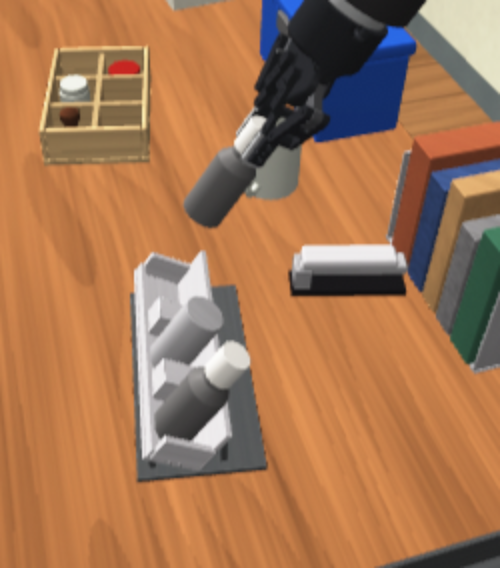

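Bottle a is held straight in the gripper, with its base 84 mm ahead of the TCP, and the other bottle and canister are undisturbed.

```bash
cat >> go.py <<'E'
Rp=frame(np.array([0,0,-1.]),-sy)
def place(c,z): to([*c,z],Rp)
C1=(.5359,.1658);C2=(.4999,.3181)
E
python3 -c "
from go import *
place(C1,.21)"
```

```text
t 4.85 w 0.0294 F [ 0.2  0.6 -3. ] J [  -1.   35.   20.   -4. -105.   81.]
tcp [ 0.6045 -0.1771  0.2322] shift cm [-6.86 34.29 -2.22] rot [ -5.16 -29.44   0.04]
```

```bash
python3 -m creep '[-2,5,0,-1,-6,0,2.5, -3,10,0,-2,-12,0,2.5, -4,15,0,-3,-18,0,2.5, -5,20,-1,-4,-24,0,2.5, -6,25,-1,-5.2,-29.4,0,2.5, -6.5,29,-2,-5.2,-29.4,0,2.5, -6.9,32,-2.2,-5.2,-29.4,0,2.5, -6.9,34.3,-2.2,-5.2,-29.4,0,2.5]'; python3 -m creep '[0,0,0,0,0,0,2.5,0,0,0,0,0,0,2.5,0,0,0,0,0,0,2.5]'; python3 - <<'E'
from fit import *
from go import *
place(C1,.21)
s=bot.read_state()
Q=np.r_[tuple(grab(n)[1].reshape(-1,3) for n in('top','side'))];Q=Q[~np.isnan(Q[:,0])]
b,aa,n,e=fitb(Q,s['tool_pos']-np.array([0,0,.084]),np.array([0,0,1.]),smin=-.01)
print(b,aa,n,e,'tilt',np.degrees(np.arccos(aa[2])),'rel tcp',b-s['tool_pos'])
E
```

```text
t: 5.65
tool_pos: [0.5332, 0.1673, 0.2089]
ee_rot: [[-0.171, -0.985, -0.004], [-0.985, 0.171, -0.002], [0.003, 0.003, -1.0]]
ft_force: [0.5, 0.5, -0.8]
width: 0.0293
t: 5.95
tool_pos: [0.535, 0.1648, 0.2095]
ee_rot: [[-0.173, -0.985, -0.003], [-0.985, 0.173, -0.002], [0.003, 0.002, -1.0]]
ft_force: [-0.0, -0.2, -1.8]
width: 0.0295
t 5.95 w 0.0295 F [-0.  -0.2 -1.8] J [ 37.  11. -16.   0. -64.  43.]
tcp [0.535  0.1648 0.2095] shift cm [0.09 0.1  0.05] rot [ 0.13 -0.15  0.09]
[0.53394573 0.16913676 0.12552069] [ 0.00473199 -0.09484022  0.99548126] 923 1.44464111328125 tilt 5.448913648265682 rel tcp [-0.00109544  0.00437674 -0.08401968]
```

```bash
cat >> fit.py <<'E'
def cyl(Q,c,z0,z1,r=.022,R=.035):
    "fit a radius-r vertical-ish cylinder to points between z0,z1 near c: returns axis xy at mid height and slope"
    q=Q[(Q[:,2]>z0)&(Q[:,2]<z1)&(np.hypot(Q[:,0]-c[0],Q[:,1]-c[1])<R)];zm=(z0+z1)/2
    f=lambda p:(np.hypot(q[:,0]-p[0]-p[2]*(q[:,2]-zm),q[:,1]-p[1]-p[3]*(q[:,2]-zm))-r)*1e3
    o=least_squares(f,[*c,0,0],loss='soft_l1',x_scale=[.01,.01,.1,.1])
    return o.x[:2].round(4),np.degrees(o.x[2:]).round(1),len(q),np.median(abs(f(o.x))).round(2)
E
python3 - <<'E'
from fit import *
from go import *
s=bot.read_state();c=s['tool_pos'][:2]
p=[grab(n) for n in('side','top')]
for x in p:
    Q=x[1].reshape(-1,3);Q=Q[~np.isnan(Q[:,0])];print(cyl(Q,c,.13,.19))
save('s3',p[0][0][90:250,140:330],3)
E
```

```text
(array([0.5341, 0.166 ]), array([0.4, 0.2]), 336, np.float64(0.94))
(array([0.5346, 0.1662]), array([0.5, 0.3]), 130, np.float64(0.22))
```

View pics/s3.png

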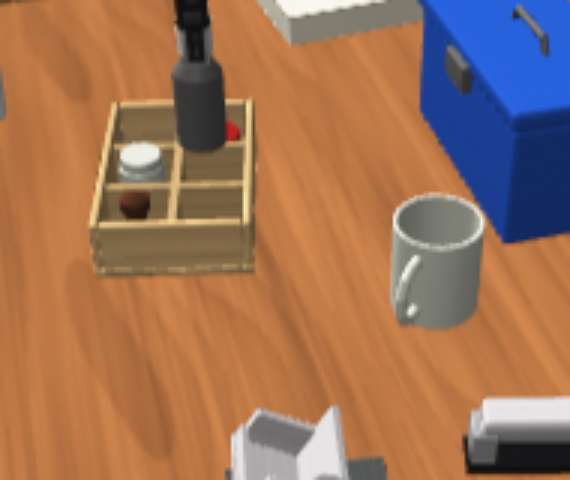

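Body fits from both cameras agree that the bottle is upright at (0.534,0.166), inside the target cell outline. Lowering it.

```bash
python3 -m creep '[0.15,0,-1.5,0,0,0,2.5, 0.15,0,-3.5,0,0,0,2.5, 0.15,0,-5.5,0,0,0,2.5, 0.15,0,-7.5,0,0,0,2.5, 0.15,0,-9,0,0,0,2.5, 0.15,0,-10,0,0,0,2.5, 0.15,0,-10.6,0,0,0,2.5, 0.15,0,-10.8,0,0,0,2.5]'; python3 -m creep '[0,0,-0.2,0,0,0,2.5,0,0,-0.4,0,0,0,2.5, 0,0,-0.4,0,0,0,2.5]';python3 -c "
from go import *
place(C1,.094)"
```

```text
t: 6.95
tool_pos: [0.537, 0.1653, 0.1021]
ee_rot: [[-0.173, -0.985, -0.001], [-0.985, 0.173, -0.002], [0.002, 0.001, -1.0]]
ft_force: [0.1, 0.6, -2.0]
width: 0.0289
t: 7.25
tool_pos: [0.5371, 0.1657, 0.0986]
ee_rot: [[-0.173, -0.985, -0.001], [-0.985, 0.173, -0.001], [0.001, 0.0, -1.0]]
ft_force: [-0.1, 0.1, -1.6]
width: 0.0291
t 7.25 w 0.0291 F [-0.1  0.1 -1.6] J [ 37.  17. -24.   0. -49.  43.]
tcp [0.5371 0.1657 0.0986] shift cm [-0.12  0.01 -0.46] rot [ 0.06 -0.04  0.05]
```

```bash
python3 -m creep '[0,0,-0.1,0,0,0,2.5,0,0,-0.2,0,0,0,2.5, 0,0,-0.3,0,0,0,2.5, 0,0,-0.3,0,0,0,2.5]';python3 -m creep '[0,0,-0.1,0,0,0,2.5,0,0,-0.15,0,0,0,2.5, 0,0,-0.15,0,0,0,2.5]'
```

```text
t: 7.65
tool_pos: [0.5369, 0.1656, 0.0953]
ee_rot: [[-0.173, -0.985, -0.001], [-0.985, 0.173, -0.001], [0.002, 0.001, -1.0]]
ft_force: [-0.0, 0.4, -1.2]
width: 0.0288
t: 7.95
tool_pos: [0.5375, 0.1656, 0.0951]
ee_rot: [[-0.172, -0.985, 0.0], [-0.985, 0.172, -0.001], [0.001, -0.0, -1.0]]
ft_force: [-2.8, -1.0, 7.8]
width: 0.029
```

Contact felt at TCP z = 0.095 (+8 N). Releasing and rising.

```bash
python3 -m creep '[0,0,0.05,0,0,0,3.2,0,0,0.05,0,0,0,4, 0,0,0.05,0,0,0,5.5, 0,0,0.05,0,0,0,5.5, 0,0,2,0,0,0,5.5, 0,0,5,0,0,0,5.5, 0,0,9,0,0,0,5.5, 0,0,13,0,0,0,5.5]'; python3 - <<'E'
from fit import *
from go import *
p=[grab(n) for n in('side','top')]
for x in p:
    Q=x[1].reshape(-1,3);Q=Q[~np.isnan(Q[:,0])];print(cyl(Q,C1,.10,.128,r=.015,R=.025), cyl(Q,C1,.045,.078))
grasp('b',.24)
E
```

```text
t: 8.75
tool_pos: [0.5367, 0.1653, 0.2249]
ee_rot: [[-0.173, -0.985, -0.002], [-0.985, 0.173, -0.002], [0.002, 0.002, -1.0]]
ft_force: [1.2, 0.6, -1.4]
width: 0.0548
(array([0.5362, 0.1664]), array([-1.4, -0.4]), 94, np.float64(0.73)) (array([0.5364, 0.1669]), array([ 1. , -1.4]), 148, np.float64(1.0))
(array([0.5362, 0.1668]), array([ 0.3, -0.2]), 47, np.float64(0.23)) (array([0.5347, 0.1676]), array([ 16.3, -13.3]), 113, np.float64(4.03))
t 8.85 w 0.0550 F [ 0.1  0.5 -1.9] J [ 37.  10. -14.   0. -66.  43.]
tcp [0.5399 0.1669 0.23  ] shift cm [  6.99 -50.68   0.87] rot [ 5.   30.    0.07]
```

Bottle a stands upright within about 1 mm of the cell centre. Next is bottle b.

```bash
python3 -m creep '[1,-5,1,0,0,0,5.5, 2,-10,1,1,6,0,5.5, 3,-15,1,2,12,0,5.5, 4,-20,1,3,18,0,5.5, 5,-25,1,4,24,0,5.5, 5.5,-30,1,5,30,0,5.5, 6,-35,1,5,30,0,5.5, 6,-38,1,5,30,0,5.5]'; python3 -m creep '[0.3,-4,0,0,0,0,5.5, 0.6,-8,0,0,0,0,5.5, 0.9,-12,0,0,0,0,5.5, 0.9,-12,0,0,0,0,5.5, 0.9,-12,0,0,0,0,5.5, 0.9,-12,0,0,0,0,5.5]'; python3 -c "
from go import *
grasp('b',.19);grasp('b',.082)"
```

```text
t: 9.65
tool_pos: [0.5972, -0.2177, 0.2306]
ee_rot: [[-0.173, -0.846, -0.504], [-0.985, 0.152, 0.083], [0.006, 0.511, -0.86]]
ft_force: [-0.0, 0.9, 0.0]
width: 0.0552
t: 10.25
tool_pos: [0.6061, -0.3339, 0.2335]
ee_rot: [[-0.171, -0.849, -0.501], [-0.985, 0.15, 0.082], [0.005, 0.507, -0.862]]
ft_force: [0.3, 0.5, 0.3]
width: 0.0552
t 10.25 w 0.0552 F [0.3 0.5 0.3] J [ -12.   41.   29.    1. -108.   92.]
tcp [ 0.6061 -0.3339  0.2335] shift cm [-2.11 -0.17 -3.81] rot [ 0.22 -0.53 -0.07]
t 10.25 w 0.0552 F [0.3 0.5 0.3] J [ -12.   41.   29.    1. -108.   92.]
tcp [ 0.6061 -0.3339  0.2335] shift cm [ -7.42   0.76 -13.16] rot [ 0.22 -0.53 -0.07]
```

```bash
python3 -m creep '[-1.1,-0.1,-1.9,0.2,-0.5,0,5.5, -2.1,-0.1,-3.8,0.2,-0.5,0,5.5, -3,0,-5.4,0.2,-0.5,0,5.5, -4,0.2,-7.1,0.2,-0.5,0,5.5, -5,0.35,-8.8,0.2,-0.5,0,5.5, -5.8,0.5,-10.3,0.2,-0.5,0,5.5, -6.6,0.6,-11.7,0.2,-0.5,0,5.5, -7.2,0.7,-12.8,0.2,-0.5,0,5.5]'; python3 -m creep '[-0.2,0.05,-0.3,0,0,0,5.5,-0.2,0.05,-0.3,0,0,0,5.5]'; python3 -c "
from go import *
grasp('b',.082)"
```

```text
t: 11.05
tool_pos: [0.5339, -0.326, 0.1056]
ee_rot: [[-0.169, -0.854, -0.493], [-0.986, 0.147, 0.084], [0.001, 0.5, -0.866]]
ft_force: [-0.2, -0.6, 0.1]
width: 0.055
t: 11.25
tool_pos: [0.5322, -0.3264, 0.1031]
ee_rot: [[-0.17, -0.853, -0.493], [-0.985, 0.148, 0.084], [0.001, 0.5, -0.866]]
ft_force: [0.7, 0.3, -0.6]
width: 0.0551
t 11.25 w 0.0551 F [ 0.7  0.3 -0.6] J [-13.  39.   8.   1. -88.  92.]
tcp [ 0.5322 -0.3264  0.1031] shift cm [-0.03  0.01 -0.12] rot [ 0.05 -0.01 -0.1 ]
```

```bash
python3 -m creep '[0,0,0,0,0,0,2.5, 0,0,0,0,0,0,2.5, 0,0,0,0,0,0,2.5, 0,0,0,0,0,0,2.5, 0,0,0,0,0,0,2.5, 0,0,0,0,0,0,2.5, 0,0,0,0,0,0,2.5]' 40;  python3 -m creep '[0.5,-0.1,0.9,0,0,0,2.5, 1.2,-0.2,2.2,0,0,0,2.5, 2.2,-0.4,3.9,0,0,0,2.5, 3.4,-0.6,6,0,0,0,2.5, 4.4,-0.8,8,0,0,0,2.5, 4.4,-0.8,11,0,0,0,2.5, 4.4,-0.8,13.5,0,0,0,2.5, 4.4,-0.8,13.5,0,0,0,2.5]'; python3 -c "
from go import *
place(C2,.235)"
```

```text
t: 11.95
tool_pos: [0.5327, -0.3272, 0.1036]
ee_rot: [[-0.171, -0.854, -0.491], [-0.985, 0.149, 0.084], [0.001, 0.499, -0.867]]
ft_force: [2.1, -0.1, 4.7]
width: 0.029
t: 12.75
tool_pos: [0.5772, -0.3356, 0.2419]
ee_rot: [[-0.171, -0.856, -0.488], [-0.985, 0.149, 0.083], [0.002, 0.495, -0.869]]
ft_force: [0.3, 0.1, -0.5]
width: 0.0288
t 12.75 w 0.0288 F [ 0.3  0.1 -0.5] J [ -13.   38.   24.    2. -106.   93.]
tcp [ 0.5772 -0.3356  0.2419] shift cm [-7.73 65.37 -0.69] rot [ -4.98 -29.26  -0.03]
```

```bash
python3 -m creep '[-1,4,2,-1,-6,0,2.5, -1.5,9,2,-2,-12,0,2.5, -2,14,2,-3,-18,0,2.5, -3,19,2,-4,-24,0,2.5, -4,24,2,-5,-29.3,0,2.5, -4,29,2,-5,-29.3,0,2.5, -5,33,2,-5,-29.3,0,2.5, -5,37,2,-5,-29.3,0,2.5]'; python3 -m creep '[0,4.5,0,0,0,0,2.5, -0.5,9,0,0,0,0,2.5, -1,13,0,0,0,0,2.5, -1.5,17.5,0,0,0,0,2.5, -2,22,0,0,0,0,2.5, -2.5,26,0,0,0,0,2.5, -2.7,28.3,0,0,0,0,2.5, -2.7,28.3,0,0,0,0,2.5]'; python3 -c "
from go import *
place(C2,.21)"
```

```text
t: 13.55
tool_pos: [0.5241, 0.0368, 0.2582]
ee_rot: [[-0.171, -0.985, -0.005], [-0.985, 0.171, 0.002], [-0.001, 0.005, -1.0]]
ft_force: [2.5, -0.1, -0.8]
width: 0.029
t: 14.35
tool_pos: [0.4983, 0.3205, 0.2568]
ee_rot: [[-0.169, -0.986, -0.006], [-0.986, 0.169, 0.001], [0.0, 0.006, -1.0]]
ft_force: [-0.3, -0.7, -1.7]
width: 0.0289
t 14.35 w 0.0289 F [-0.3 -0.7 -1.7] J [ 51.  12.  -8.  -0. -71.  29.]
tcp [0.4983 0.3205 0.2568] shift cm [ 0.16 -0.24 -4.68] rot [-0.03 -0.35 -0.19]
```

```bash
python3 -m creep '[0.1,-0.2,-2,0,-0.3,0,2.5, 0.2,-0.2,-4.7,0,-0.3,0,2.5, 0.2,-0.2,-4.7,0,-0.3,0,2.5, 0.2,-0.2,-4.7,0,-0.3,0,2.5]'; python3 - <<'E'
from fit import *
from go import *
place(C2,.21)
c=bot.read_state()['tool_pos'][:2]
p=[grab(n) for n in('side','top')]
for x in p:
    Q=x[1].reshape(-1,3);Q=Q[~np.isnan(Q[:,0])];print(cyl(Q,c,.13,.19))
    k=np.hypot(*(Q[:,:2]-c).T)<.024; k&=Q[:,2]>.09; print('lowest',Q[k,2].min())
A,B=p[0][0][90:250,140:330],p[1][0][170:300,80:250]
save('s4',A,3);save('t4',B,3)
E
```

```text
t: 14.75
tool_pos: [0.5012, 0.3152, 0.2111]
ee_rot: [[-0.172, -0.985, -0.0], [-0.985, 0.172, 0.0], [-0.0, 0.0, -1.0]]
ft_force: [0.3, -0.3, -0.3]
width: 0.0291
t 14.75 w 0.0291 F [ 0.3 -0.3 -0.3] J [ 51.  14. -12.  -0. -65.  29.]
tcp [0.5012 0.3152 0.2111] shift cm [-0.13  0.29 -0.11] rot [-0.02 -0.   -0.02]
(array([0.5016, 0.3168]), array([0.8, 0. ]), 288, np.float64(0.94))
lowest 0.12797930442389271
(array([0.5019, 0.3175]), array([ 0.5, -0.1]), 264, np.float64(0.29))
lowest 0.12654414639999123
```

View pics/s4.png

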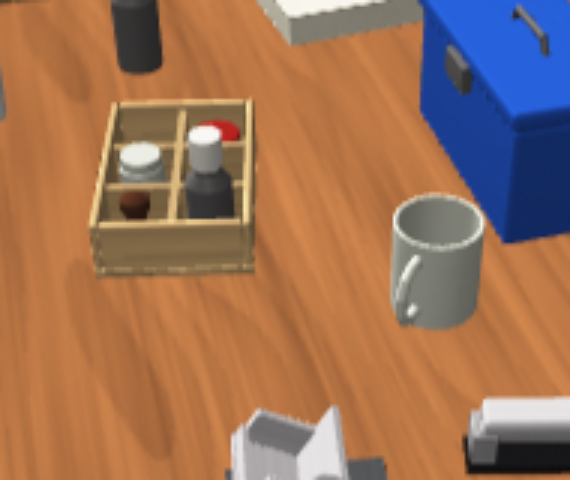

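Bottle a stands in the right far cell, with its cap at about (205,145). Bottle b hangs upright over the left near cell. Lowering b.

```bash
python3 -m creep '[-0.15,0.1,-1.5,0,0,0,2.5, -0.15,0.1,-3.5,0,0,0,2.5, -0.15,0.1,-5.5,0,0,0,2.5, -0.15,0.1,-7.5,0,0,0,2.5, -0.15,0.1,-9,0,0,0,2.5, -0.15,0.1,-10,0,0,0,2.5, -0.15,0.1,-10.7,0,0,0,2.5, -0.15,0.1,-11,0,0,0,2.5]'; python3 -m creep '[0,0,-0.2,0,0,0,2.5,0,0,-0.3,0,0,0,2.5, 0,0,-0.3,0,0,0,2.5]'
```

```text
t: 15.65
tool_pos: [0.4998, 0.3172, 0.101]
ee_rot: [[-0.171, -0.985, 0.001], [-0.985, 0.171, 0.002], [-0.002, -0.001, -1.0]]
ft_force: [0.2, 0.0, -1.5]
width: 0.0286
t: 15.95
tool_pos: [0.4997, 0.3173, 0.0983]
ee_rot: [[-0.171, -0.985, 0.001], [-0.985, 0.171, 0.002], [-0.002, -0.001, -1.0]]
ft_force: [0.3, -1.0, -0.8]
width: 0.0289
```

```bash
python3 -m creep '[0,0,-0.1,0,0,0,2.5,0,0,-0.2,0,0,0,2.5, 0,0,-0.3,0,0,0,2.5, 0,0,-0.3,0,0,0,2.5]';python3 -m creep '[0,0,-0.1,0,0,0,2.5,0,0,-0.15,0,0,0,2.5, 0,0,-0.15,0,0,0,2.5]'
```

```text
t: 16.35
tool_pos: [0.4996, 0.3171, 0.095]
ee_rot: [[-0.171, -0.985, 0.001], [-0.985, 0.171, 0.002], [-0.002, -0.001, -1.0]]
ft_force: [1.0, 0.3, 0.6]
width: 0.0292
t: 16.65
tool_pos: [0.5, 0.3172, 0.095]
ee_rot: [[-0.17, -0.985, 0.002], [-0.985, 0.17, 0.002], [-0.002, -0.002, -1.0]]
ft_force: [-3.0, -1.8, 11.4]
width: 0.029
```

```bash
python3 -m creep '[0,0,0.1,0,0,0,3.2,0,0,0.1,0,0,0,4, 0,0,0.1,0,0,0,5.5, 0,0,0.1,0,0,0,5.5, 0,0,2,0,0,0,5.5, 0,0,5,0,0,0,5.5, 0,0,9,0,0,0,5.5, 0,0,13,0,0,0,5.5]'; python3 -m creep '[0,2,4,0,0,0,5.5,0,6,8,0,0,0,5.5,-2,10,8,0,0,0,5.5,-3,14,8,0,0,0,5.5,-3,14,8,0,0,0,5.5,-3,14,8,0,0,0,5.5]'; python3 - <<'E'
from fit import *
from go import *
p=[grab(n) for n in('side','top')]
for x in p:
    Q=x[1].reshape(-1,3);Q=Q[~np.isnan(Q[:,0])]
    for c in(C1,C2): print(c,cyl(Q,c,.10,.128,r=.015,R=.025), 'top z',np.percentile(Q[(np.hypot(*(Q[:,:2]-c).T)<.012),2],80))
s0=np.load('side.npz');save('end',np.vstack([p[0][0][70:340,100:400]]),2)
for im0,im1,n in((np.load('side.npz')['im'],p[0][0],'side'),(np.load('top.npz')['im'],p[1][0],'top')):
    d=(cv2.absdiff(im0,im1).max(2)>40).astype(np.uint8);k,_,st,ce=cv2.connectedComponentsWithStats(d)
    print(n,[(tuple(ce[i].round()),st[i,4]) for i in range(1,k) if st[i,4]>15])
E
```

```text
t: 17.45
tool_pos: [0.4992, 0.3168, 0.2242]
ee_rot: [[-0.171, -0.985, -0.0], [-0.985, 0.171, 0.001], [-0.0, 0.0, -1.0]]
ft_force: [1.0, 1.0, -0.1]
width: 0.0552
t: 18.05
tool_pos: [0.4689, 0.4579, 0.3024]
ee_rot: [[-0.169, -0.986, -0.0], [-0.986, 0.169, 0.0], [-0.0, 0.0, -1.0]]
ft_force: [-0.7, -0.6, 0.9]
width: 0.0553
(0.5359, 0.1658) (array([0.536 , 0.1665]), array([1.1, 0.7]), 89, np.float64(0.89)) top z 0.13285403398231593
(0.4999, 0.3181) (array([0.5002, 0.3184]), array([ 1.7, -1.6]), 82, np.float64(0.96)) top z 0.1330793428713074
(0.5359, 0.1658) (array([0.5364, 0.167 ]), array([1.1, 0. ]), 51, np.float64(0.28)) top z 0.13256319981516398
(0.4999, 0.3181) (array([0.5003, 0.3188]), array([-0.2, -0.1]), 77, np.float64(0.26)) top z 0.132871928336019
side [((np.float64(72.0), np.float64(18.0)), np.int32(943)), ((np.float64(158.0), np.float64(15.0)), np.int32(392)), ((np.float64(188.0), np.float64(123.0)), np.int32(378)), ((np.float64(209.0), np.float64(148.0)), np.int32(378)), ((np.float64(10.0), np.float64(162.0)), np.int32(265)), ((np.float64(22.0), np.float64(200.0)), np.int32(17)), ((np.float64(245.0), np.float64(232.0)), np.int32(748)), ((np.float64(5.0), np.float64(217.0)), np.int32(58)), ((np.float64(266.0), np.float64(279.0)), np.int32(244)), ((np.float64(246.0), np.float64(304.0)), np.int32(682))]
top [((np.float64(344.0), np.float64(212.0)), np.int32(693)), ((np.float64(430.0), np.float64(212.0)), np.int32(294)), ((np.float64(181.0), np.float64(223.0)), np.int32(491)), ((np.float64(420.0), np.float64(232.0)), np.int32(473)), ((np.float64(107.0), np.float64(241.0)), np.int32(623))]
```

View pics/end.png

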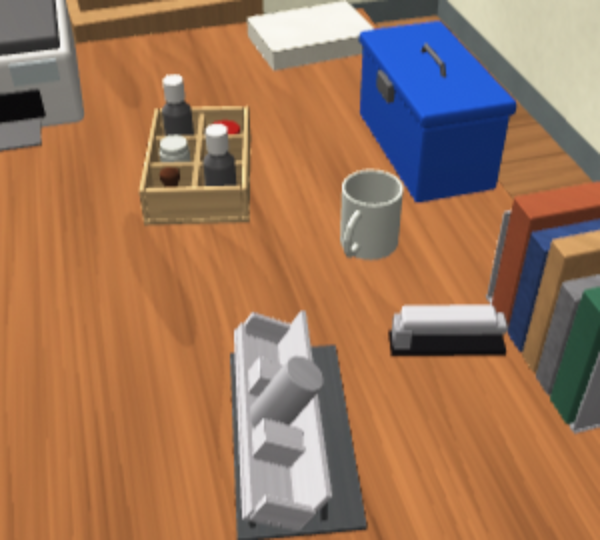

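Both bottles stand upright, with caps at about (173,88) and (217,138) in the picture. The canister, mug, stapler and crate contents haven't moved. Handing in.

```bash
python3 -c "
from bench import job; print(job.close_job())"
```

```text
the job is handed in; nothing more can be done
None
```

Both ink bottles are out of the stand and standing upright, cap up, on the floors of two separate empty cells. I gripped each by its cap along its lean, turned it upright, lowered it until contact was felt (8 and 11 N), then released it. The job was handed in with the robot clock at about 18 s of the 61 s allowed.

- **Position and tilt:** The last camera fits put both bottles within about 1.5 mm of their cell centres, with tilts within about 2.5° (limit 5.7°). Cap tops read 0.133 m against 0.130 m expected. That is about 1 mm of camera depth bias plus a little noise, and still within the height limit.
- **Other objects:** The before/after image comparison shows change only at the bottles' old and new places and the arm, so the canister, crate contents, mug and stapler look unmoved.
- **Check that disagreed:** A whole-bottle fit while bottle a hung over the crate gave 5.4° of tilt, probably because points on the fingers were included. Body-only fits from both cameras gave under 1°, and I went by those. After release, one top-view fit of bottle a's lower body, mostly hidden by the crate, was also unusable, with a 4 mm residual. The cap fits were good.

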